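# Screw the stopper into the insulated jug

## Task

Close the insulated jug: pick up its stopper, stand it in the mouth, back it off anticlockwise until its pins drop into the start of the thread, then screw it in clockwise until its flange is fully home on the rim, and let go. Work gently, without forcing the stopper, and leave the things standing round it where they are.

Things in the scene. Friction and masses are not known exactly. Their poses are not given: they have to be found in the camera images.
- jug: insulated jug, steel body 108 mm across, black round neck 60 mm across, handle toward its -y, stub spout toward +y; stands fast on the worktop. Origin: centre of its underside, z up; rim 160 mm above. Thread inside the neck: three equal starts 120 deg apart, right-hand, at an angle that differs each time and has nothing to do with the jug's yaw.
- jug_mouth (a point): centre of the mouth at the rim, z up. Bore 44 mm wide; below it a crest of 33.4 mm inner width carries the pins with the flange 13.5 mm above the rim. Where the crest ends (gaps about 32 deg wide) the pins drop 8.5 mm, to flange 5 mm above the rim. A blunt stop closes each gap on its anticlockwise side (top 2 mm below the rim): only turning anticlockwise leads off the crest into a gap.
- stopper: screw stopper, 71 mm tall, 0.12 to 0.2 kg, first standing on its foot on the worktop. Origin: centre of the foot, z up the axis, x along the grip bar. Plug 30 mm across with tapered foot; three round pins 5 mm thick at height 16 mm, tips 20.5 mm from the axis, one along +x, the others at +-120 deg; flange 56 mm across at height 33 to 41 mm; grip bar 46 x 14 mm (x, y), height 41 to 71 mm.
- stopper_flange (a point): centre of the flange's underside, on the stopper's axis, 33 mm above the foot; it comes to lie on the rim. From the drop, after up to 25 deg of level play, it goes 5 mm down in 52 deg of clockwise turn, then has about 10 deg of slack until the thread binds. 5 N of push and 0.15 N m of turn suffice; once home, stop: binding builds force fast, and over 40 N (sum of contacts) is forcing.
- stopper_grip (a point): point in the grip bar on the axis, 61 mm above the foot (20 mm above the flange), where fingers close across the 14 mm bar (along the stopper's y).
- salt_shaker: salt shaker, 44 mm across, 90 mm tall; bystander, to be left where it is; origin at the centre of its underside.
- mug: mug, pink above and blue below, 86 mm across, 88 mm tall; bystander, to be left where it is; origin at the centre of its underside.
- spice: spice jar with dark cap, 41 mm across, 105 mm tall; bystander, to be left where it is; origin at the centre of its underside.
- tin: small food tin, 57 mm across, 72 mm tall; bystander, to be left where it is; origin at the centre of its underside.
- garlic: garlic bulb, about 53 mm; bystander, to be left where it is; origin at the centre of its underside.
- teaspoon: teaspoon lying flat, 132 mm long; bystander, to be left where it is; origin at the centre of its underside.
Not all that is in view belongs to the job. What is shaped like the stopper but pink or red is not meant.

How it is judged:
On the way:
1. the pins have dropped into the thread start (flange 2.5 to 7.5 mm above the rim, on the axis) (z of stopper_flange in the frame of jug_mouth between 0.0025 and 0.0075 m and horizontal distance between stopper_flange and jug_mouth below 0.004 m), for 0.1 s.
At the end, for the whole second after the job is handed in: Stopper released and at rest in the neck, screwed in: flange underside within 1.5 mm of the rim, within 4 mm of the mouth's axis, upright within 0.06 rad of the jug's axis (z of stopper_flange in the frame of jug_mouth between -0.002 and 0.0015 m and horizontal distance between stopper_flange and jug_mouth below 0.004 m and angle between the z axis of stopper and the z axis of jug, either way round below 0.06 rad and linear speed of stopper below 0.01 m/s); the robot touches nothing.
It fails at once if the stopper is forced against the jug (more than 40 N) (contact force between stopper and jug above 40 N).
It fails at once if a bystander is moved more than 15 mm (distance of any of salt_shaker, mug, spice, tin, garlic, teaspoon from where it was at the start of the episode above 0.015 m).
It also fails if it takes over 72 s, if anything falls off the work surface, if the arm or the gripper's body presses on something with over 40 N, if the wrist force passes 120 N, or if a joint passes its speed limit or range.

## Robot

A 7-joint arm with a two-finger parallel gripper is mounted at the origin on a cart in front of the work surface, level with it; the furniture and walls round the work are solid. World frame = base frame: x ahead of the robot, y to its left, z up, the work surface at z = 0. Lengths are in m, angles in rad, forces in N, time in s.
With the tool pointing down it reaches from about 0.35 to 0.9 m from the base axis. Payload 8.1 kg.
Tool frame: the origin (TCP) lies at the centre of the arm's flange, where the gripper is bolted on; the fingertips stand ahead of it and the grasp point (between the pads) lies 155 mm ahead of it (bot.tips_ahead is the z of the fingertips in the tool frame, in m); z points along the fingers, y is the line along which they close (so a half turn about z gives the same grasp; the last joint's range is limited). The gripper opens to 85 mm and grips with 20 to 120 N. Pads are 22 mm wide; open, the fingers measure 114 mm over their backs; the gripper's body (76 mm by 85 mm) begins 54 mm behind the grasp point. The pads swing forward as they close: fully open they stand 13 mm farther back than shut.
Start: joints at [1.085, 0.434, 0.025, 1.573, -0.012, 1.134, -0.075], TCP at [0.233, -0.58, 0.405] pointing down, gripper open.
Joint ranges: [-2.62, 2.62], [-0.44, 2.09], [-1.27, 1.32], [0.08, 2.57], [-1.32, 4.46], [0.12, 2], [-2.74, 2.74]. Speed limits (rad/s): [2.22, 2.22, 3.01, 3.01, 3.14, 3.14, 3.14].

## Interface

Orientations are given as a unit quaternion [x, y, z, w].
In Python, from rig import bot gives the robot as it stands.
- The arm moves only by the tool send_rows, never from a script. Its argument "deltas" is text: rows parted by semicolons, each of 7 numbers parted by spaces: the closure, from -1 (fully open) to 1 (shut), then the shift along the world's x, y, z in a scale on which 1.0 is 800 mm, then the turn, a rotation vector about the world's x, y, z in parts of the range, where 1.0 means pi rad. A call has 1 to 8 rows; each row is the pose to reach, as a shift and turn from the pose commanded when the call began; what a row does not reach only later rows make up. A row lasts 1/10 s, in which the tool goes at most 50 mm and 8.59 degrees, less where a joint would pass 70% of its speed; a pose out of reach is approached as far as the arm can. No shift or turn number may pass 1 either way. A call with a gripper value outside its range is refused whole. The fingers move at their own pace and stop on an object; the grip force is fixed at half the most. Time passes only in rows, so rows that repeat a pose let the fingers close. It gives the time, the measured TCP pose, the force, the opening and the grip force at its end, in the units of the state.
- bot.observe(): the state, without advancing time (a new reading comes with each control period).
- bot.capture(name): name is "side" or "top" or "wrist"; returns the picture (400x640x3 uint8, red, green, blue); there is no depth.
- bot.get_calibration(name): a dict with "K" (3x3 intrinsics, pixels), "dist" ([k1, k2, p1, p2, k3] as OpenCV has them; the pictures are not rectified), "R" (3x3) and "t" (3): a world point X has camera coordinates R X + t; the wrist camera has in their place "tool_from_camera" (4x4, takes a point from camera to tool coordinates, whose origin is the TCP and whose axes are the flange's). Camera axes: x right, y down, z forward; pixel columns grow to the right and rows downward; lengths in m; the calibration is good to about 2 mm. A picture is of the moment at which its call begins: read the wrist's pose just before it. get_calibration takes no time and is no camera call.
- bot.finish_job(): hands the job in; it is judged then, once.
The state is a dict: "t": time; "qpos": joint angles; "qd": joint speeds; "effort": joint torques, N m; "tool_pos": TCP position; "tool_rot": TCP orientation; "ft_force": force on the tool from outside, world axes, zero at the start; "moment": the same for the moment, N m; "grip_width": finger opening in m; "finger_force": force on a finger pad.
Only numpy, scipy, OpenCV 4.12 (cv2) and the standard library are available. Lean on these libraries where they do the work, as an engineer would, in place of code of your own. Each camera call takes 0.05 s, during which the arm holds its last target. There are 200 camera calls.

## Working session

There is one attempt and no reset: what is moved stays moved. The work goes in short steps, Python scripts to look and compute and a tool call to move; the robot and the scene stay as the last step left them, time stands still between calls to the robot, and variables do not carry over. Pictures are saved under pics/ and viewed, at most 10 in all, crops included, and the job is handed in when it is done.

Besides the shell and the picture viewer there is one more tool, called after ">>>" as name(argument=value, ...) on one line, values as JSON. send_rows: Moves the arm, as the interface text tells. Its arguments: {"type":"object","properties":{"deltas":{"type":"string"}},"required":["deltas"]}

```bash
mkdir -p pics; python3 - <<'E'
from rig import bot
import cv2,numpy as np
for n in("side","top"):
    im=bot.capture(n);cv2.imwrite(f"pics/{n}0.png",im[:,:,::-1])
    c=bot.get_calibration(n);R=np.array(c["R"]);print(n,np.round(-R.T@np.array(c["t"]),3),np.round(R,2).tolist(),np.round(c["K"],0).tolist())
o=bot.observe();print({k:np.round(v,3).tolist() for k,v in o.items()},bot.tips_ahead)
E
ls
```

```text
side [0.553 1.011 0.727] [[-1.0, 0.08, -0.0], [0.05, 0.59, -0.8], [-0.06, -0.8, -0.59]] [[475.0, 0.0, 313.0], [0.0, 475.0, 200.0], [0.0, 0.0, 1.0]]
top [0.338 0.212 0.962] [[-0.02, -1.0, -0.02], [-0.98, 0.02, -0.18], [0.18, 0.02, -0.98]] [[378.0, 0.0, 321.0], [0.0, 378.0, 200.0], [0.0, 0.0, 1.0]]
{'t': 0.1, 'qpos': [1.085, 0.435, 0.025, 1.574, -0.012, 1.134, -0.075], 'qd': [-0.001, -0.002, 0.0, -0.001, -0.0, -0.002, 0.001], 'effort': [0.004, -67.176, 1.029, -31.69, 0.016, 0.007, 0.0], 'tool_pos': [0.233, -0.58, 0.404], 'tool_rot': [0.982, 0.19, -0.0, -0.001], 'ft_force': [-0.241, -0.038, -0.176], 'moment': [-0.033, 0.025, 0.006], 'finger_force': 0.0, 'grip_width': 0.085} 0.1734
pics
```

View pics/side0.png

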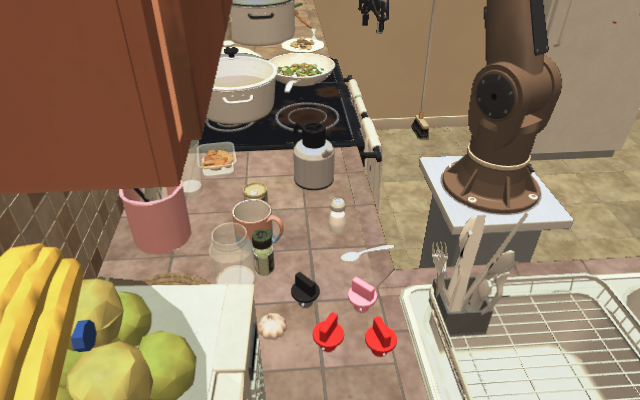

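View pics/top0.png

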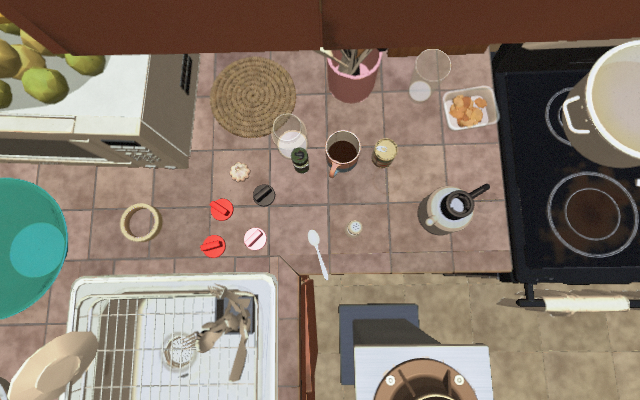

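Candidates: black stopper at side (305,289) / top (263,195); pink at side (362,294); red at side (328,334) and (381,339). By the description I choose the black one. The jug is at side (314,160) / top (456,206).

```bash
cat > h.py <<'E'
import cv2,numpy as np
from scipy.spatial.transform import Rotation as Ro
from rig import bot
def cam(n,o=None):
    c=bot.get_calibration(n);K=np.array(c["K"],float);d=np.array(c["dist"],float)
    if "R" in c: return K,d,np.array(c["R"]),np.array(c["t"])
    T=np.array(c["tool_from_camera"]);W=np.eye(4);W[:3,:3]=Ro.from_quat(o["tool_rot"]).as_matrix();W[:3,3]=o["tool_pos"]
    M=np.linalg.inv(W@T);return K,d,M[:3,:3],M[:3,3]
def ray(C,uv):
    K,d,R,t=C;p=cv2.undistortPoints(np.array([[uv]],float),K,d)[0,0]
    v=R.T@np.array([*p,1]);return -R.T@t,v/np.linalg.norm(v)
def tri(rs):
    A=sum(np.eye(3)-np.outer(v,v) for o,v in rs);b=sum((np.eye(3)-np.outer(v,v))@o for o,v in rs)
    X=np.linalg.solve(A,b);return X,[np.linalg.norm(np.cross(v,X-o)) for o,v in rs]
def onz(C,uv,z):
    o,v=ray(C,uv);return o+v*(z-o[2])/v[2]
def proj(C,X):
    K,d,R,t=C;return cv2.projectPoints(np.array(X,float).reshape(-1,1,3),cv2.Rodrigues(R)[0],t,K,d)[0][:,0]
def crop(im,x,y,w,h,s): return cv2.resize(im[y:y+h,x:x+w],None,fx=s,fy=s,interpolation=cv2.INTER_CUBIC)
E
python3 - <<'E'
import cv2,numpy as np
from h import crop
s=cv2.imread("pics/side0.png");t=cv2.imread("pics/top0.png")
a=np.hstack([crop(t,238,173,50,37,8)[:296],crop(t,412,173,80,60,5)[:296]])
b=np.hstack([crop(s,280,265,50,37,8),crop(s,280,115,80,60,5)[:296]])
cv2.imwrite("pics/m1.png",np.vstack([a,b]))
E
```

```text
(no output)
```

View pics/m1.png

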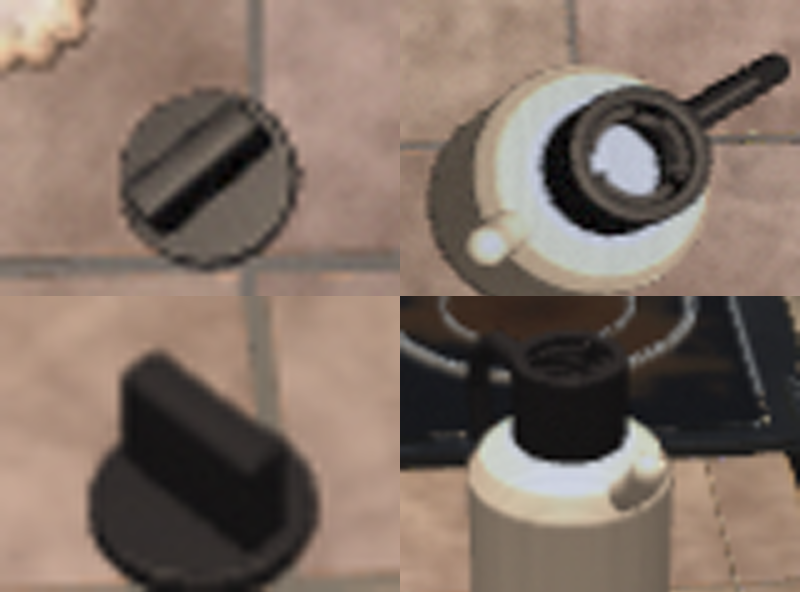

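```bash
python3 - <<'E'
from h import *
T=cam("top");S=cam("side")
f=lambda x0,y0,s,x,y:(x0+(x+.5)/s-.5,y0+(y+.5)/s-.5)
bt=f(238,173,8,197,157);bs=f(280,265,8,207,115)
print("bar top",tri([ray(T,bt),ray(S,bs)]),onz(T,bt,.071),onz(S,bs,.071))
ft=f(238,173,8,210,180);print("flange",onz(T,ft,.040))
for n,a,b in(("top",(140,203),(249,112)),):
  A=onz(T,f(238,173,8,*a),.071);B=onz(T,f(238,173,8,*b),.071);print("ends",A,B,np.degrees(np.arctan2(*(B-A)[1::-1])))
A=onz(S,f(280,265,8,142,66),.071);B=onz(S,f(280,265,8,272,162),.071);print("ends side",A,B,np.degrees(np.arctan2(*(B-A)[1::-1])))
rt=f(412,173,5,242,154);rs=f(280,115,5,171,63)
print("rim",tri([ray(T,rt),ray(S,rs)]),onz(T,rt,.16),onz(S,rs,.16))
for n,p in dict(salt=(355,228),mug=(342,148),spice=(300,160),tin=(385,152),garlic=(240,172),spoon=(318,253),pink=(255,239),red=(221,209)).items(): print(n,np.round(onz(T,p,.05)[:2],3))
c=bot.get_calibration("wrist");print(np.round(c["tool_from_camera"],3),np.round(c["K"],0))
E
```

```text
bar top (array([0.51892699, 0.37226001, 0.06856889]), [np.float64(0.0014518532505572391), np.float64(0.0014518532505572775)]) [0.51987738 0.37155096 0.071     ] [0.51767111 0.37515118 0.071     ]
flange [0.5187796  0.37297994 0.04      ]
ends [0.50613291 0.38863378 0.071     ] [0.53341293 0.3558967  0.071     ] -50.19534273296369
ends side [0.53219075 0.35775132 0.071     ] [0.50351038 0.39142581 0.071     ] 130.42084286120857
rim (array([ 0.46706446, -0.06813065,  0.15834979]), [np.float64(0.0009105442667368676), np.float64(0.0009105442667368235)]) [ 0.4677011  -0.06780281  0.16      ] [ 0.46647676 -0.06444195  0.16      ]
salt [0.431 0.149]
mug [0.633 0.175]
spice [0.604 0.281]
tin [0.62  0.068]
garlic [0.577 0.431]
spoon [0.373 0.24 ]
pink [0.409 0.392]
red [0.484 0.476]
[[ 0.001 -0.958 -0.286  0.071]
 [ 1.     0.001  0.    -0.002]
 [-0.    -0.286  0.958  0.032]
 [ 0.     0.     0.     1.   ]] [[287.   0. 323.]
 [  0. 287. 203.]
 [  0.   0.   1.]]
```

Bar top measured at z 0.069 and rim at z 0.158, which agree with 0.071 and 0.160. I'll move over the stopper with the fingers half closed, because the garlic lies close to where the open finger would come down.

Careful with the scale: shifts go in shares of 800 mm and turns go in shares of pi rad. That gives: 330 mm / 800 = 0.4125, 167 mm / 800 = 0.2088, 0.63 rad / 3.1416 = 0.2005.

>>> send_rows(deltas="0 0.2088 0.4125 0 0 0 0.2005;0 0.2088 0.4125 0 0 0 0.2005;0 0.2088 0.4125 0 0 0 0.2005;0 0.2088 0.4125 0 0 0 0.2005;0 0.2088 0.4125 0 0 0 0.2005;0 0.2088 0.4125 0 0 0 0.2005;0 0.2088 0.4125 0 0 0 0.2005;0 0.2088 0.4125 0 0 0 0.2005")

```text
t: 0.9
tool_pos: [0.4021, -0.2451, 0.4048]
tool_rot: [0.873, 0.488, 0.001, -0.0]
ft_force: [0.7, -0.4, -0.2]
grip_width: 0.0426
finger_force: 0.0
```

In the tool's units: 310 mm / 800 = 0.3875, 100 mm / 800 = 0.125, 0.63 rad / 3.1416 = 0.2005.

>>> send_rows(deltas="0 0.125 0.3875 0 0 0 0.2005;0 0.125 0.3875 0 0 0 0.2005;0 0.125 0.3875 0 0 0 0.2005;0 0.125 0.3875 0 0 0 0.2005;0 0.125 0.3875 0 0 0 0.2005;0 0.125 0.3875 0 0 0 0.2005;0 0.125 0.3875 0 0 0 0.2005;0 0.125 0.3875 0 0 0 0.2005")

```text
t: 1.7
tool_pos: [0.5007, 0.0645, 0.4046]
tool_rot: [0.679, 0.734, 0.001, -0.001]
ft_force: [0.1, -0.7, -0.0]
grip_width: 0.0426
finger_force: 0.0
```

In the tool's units: 312 mm / 800 = 0.39, -55 mm / 800 = -0.0688, 0.623 rad / 3.1416 = 0.1983.

>>> send_rows(deltas="0 0.0238 0.39 -0.0688 0 0 0.1983;0 0.0238 0.39 -0.0688 0 0 0.1983;0 0.0238 0.39 -0.0688 0 0 0.1983;0 0.0238 0.39 -0.0688 0 0 0.1983;0 0.0238 0.39 -0.0688 0 0 0.1983;0 0.0238 0.39 -0.0688 0 0 0.1983;0 0.0238 0.39 -0.0688 0 0 0.1983;0 0.0238 0.39 -0.0688 0 0 0.1983")

```text
t: 2.5
tool_pos: [0.5185, 0.3745, 0.3484]
tool_rot: [0.422, 0.906, -0.0, -0.001]
ft_force: [-0.3, 0.1, 0.5]
grip_width: 0.0425
finger_force: 0.0
```

```bash
python3 - <<'E'
from h import *
o=bot.observe();im=bot.capture("wrist");print(o["t"],o["tool_pos"],o["tool_rot"],o["qpos"],o["grip_width"])
C=cam("wrist",o);p=proj(C,[[.519,.372,.071],[.519,.372,.041],[.5063,.3886,.071],[.5334,.3559,.071]]);print(p)
cv2.imwrite("pics/w1.png",im[:,:,::-1])
E
```

```text
2.5 [0.51847539 0.37448292 0.34841573] [ 4.22391023e-01  9.06413045e-01 -3.03374943e-04 -1.06010366e-03] [-0.27730183  0.60113612 -0.67623805  1.56111176  0.4013064   1.12365522
 -0.3451779 ] 0.04249497293489831
[[322.93181656 207.23863687]
 [323.0238333  198.25150247]
 [324.0474508  184.44019376]
 [323.63837142 229.74151248]]
```

View pics/w1.png

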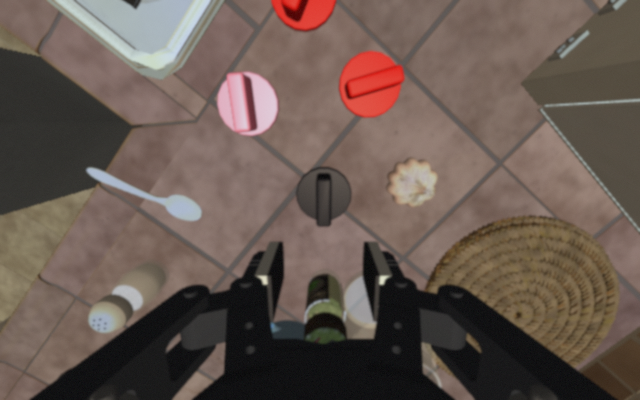

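```bash
python3 - <<'E'
from h import *
im=cv2.imread("pics/w1.png");cv2.imwrite("pics/w1c.png",crop(im,290,155,70,80,7))
E
```

```text
(no output)
```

View pics/w1c.png

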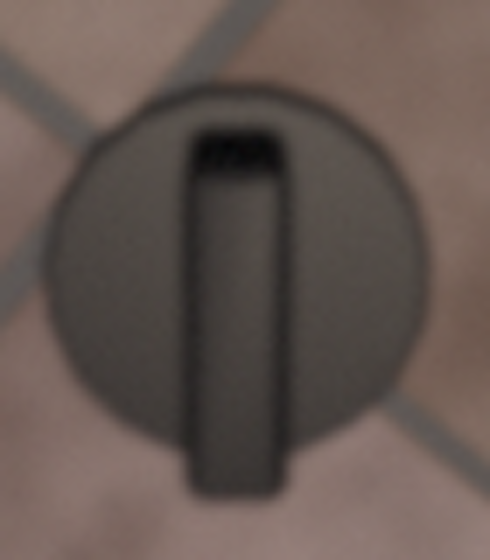

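```bash
python3 - <<'E'
from h import *
o=bot.observe();C=cam("wrist",o);T=cam("top");S=cam("side")
bt=ray(T,(262.2,192.2));bs=ray(S,(305.4,279.0));w=ray(C,(323.6,202.6))
print(onz(C,(323.6,202.6),.071),onz(C,(323.5,193.1),.041))
print(tri([bt,bs,w]))
E
```

```text
[0.51768426 0.37326214 0.071     ] [0.51698553 0.37389006 0.041     ]
(array([0.51872722, 0.37237377, 0.06826394]), [np.float64(0.001693743014397875), np.float64(0.001146351473004956), np.float64(0.0005671242110694484)])
```

```bash
python3 - <<'E'
from h import *
o=bot.observe();print(o["tool_pos"],o["tool_rot"])
o=dict(tool_pos=[0.51847539,0.37448292,0.34841573],tool_rot=[ 4.22391023e-01,9.06413045e-01,-3.03374943e-04,-1.06010366e-03])
C=cam("wrist",o);T=cam("top");S=cam("side")
bt=ray(T,(262.2,192.2));bs=ray(S,(305.4,279.0));w=ray(C,(323.6,202.6))
print(onz(C,(323.6,202.6),.071),onz(C,(323.5,193.1),.041))
print(tri([bt,bs,w]))
E
```

```text
[0.51920814 0.37249582 0.34873264] [ 4.23380052e-01  9.05951765e-01 -7.49193347e-04 -4.11414960e-04]
[0.51666806 0.37569396 0.071     ] [0.51595148 0.37635231 0.041     ]
(array([0.51844959, 0.37327015, 0.06809672]), [np.float64(0.0023298836836593553), np.float64(0.0010004607793416885), np.float64(0.002068050617126542)])
```

```bash
python3 - <<'E'
from h import *
o=bot.observe();im=bot.capture("wrist")[:,:,::-1].copy();cv2.imwrite("pics/w2.png",im)
a=cv2.imread("pics/w1.png");r=cv2.matchTemplate(im,a[160:232,292:356],cv2.TM_CCOEFF_NORMED);_,m,_,l=cv2.minMaxLoc(r)
d=np.array(l)-(292,160);print(m,d);C=cam("wrist",o)
print(o["tool_pos"],onz(C,d+(323.6,202.6),.071),onz(C,d+(323.5,193.1),.041))
E
```

```text
0.995398759841919 [ 1 -3]
[0.51920814 0.37249582 0.34873264] [0.5165746  0.37596168 0.071     ] [0.5157722  0.37686764 0.041     ]
```

In the tool's units: -130 mm / 800 = -0.1625, 2.5 mm / 800 = 0.0031.

>>> send_rows(deltas="0 -0.0019 0.0031 -0.025 0 0 0;0 -0.0019 0.0031 -0.0563 0 0 0;0 -0.0019 0.0031 -0.0875 0 0 0;0 -0.0019 0.0031 -0.1125 0 0 0;0 -0.0019 0.0031 -0.1375 0 0 0;0 -0.0019 0.0031 -0.1525 0 0 0;0 -0.0019 0.0031 -0.1625 0 0 0;0 -0.0019 0.0031 -0.1625 0 0 0")

```text
t: 3.4
tool_pos: [0.5182, 0.3736, 0.2192]
tool_rot: [0.425, 0.905, -0.001, 0.0]
ft_force: [-0.6, 0.2, -1.2]
grip_width: 0.043
finger_force: 0.0
```

>>> send_rows(deltas="0 0 0 0 0 0 0;0.3 0 0 0 0 0 0;0.5 0 0 0 0 0 0;1 0 0 0 0 0 0;1 0 0 0 0 0 0;1 0 0 0 0 0 0;1 0 0 0 0 0 0;1 0 0 0 0 0 0")

```text
t: 4.2
tool_pos: [0.5182, 0.375, 0.2205]
tool_rot: [0.424, 0.906, 0.001, 0.0]
ft_force: [-0.4, -0.8, 5.4]
grip_width: 0.0127
finger_force: 59.4
```

In the tool's units: 200 mm / 800 = 0.25, 195 mm / 800 = 0.2438.

>>> send_rows(deltas="1 0 0 0.0188 0 0 0;1 0 0 0.0625 0 0 0;1 0 0 0.1125 0 0 0;1 0 0 0.1625 0 0 0;1 0 0 0.2063 0 0 0;1 0 0 0.2438 0 0 0;1 0 0 0.25 0 0 0;1 0 0 0.25 0 0 0")

```text
t: 5.0
tool_pos: [0.5177, 0.3748, 0.4211]
tool_rot: [0.424, 0.906, 0.001, 0.0]
ft_force: [0.5, -0.5, -2.2]
grip_width: 0.0127
finger_force: 58.7
```

In the tool's units: -340 mm / 800 = -0.425, -295 mm / 800 = -0.3688, -0.77 rad / 3.1416 = -0.2451.

>>> send_rows(deltas="1 -0.01 -0.0375 0 0 0 -0.0318;1 -0.0175 -0.0875 0 0 0 -0.0637;1 -0.025 -0.1438 0 0 0 -0.0955;1 -0.0313 -0.2 0 0 0 -0.1273;1 -0.0375 -0.2563 0 0 0 -0.1592;1 -0.0413 -0.3125 0 0 0 -0.191;1 -0.045 -0.3688 0 0 0 -0.2165;1 -0.0488 -0.425 0 0 0 -0.2451")

```text
t: 5.8
tool_pos: [0.4778, 0.0326, 0.4184]
tool_rot: [0.734, 0.679, -0.001, -0.001]
ft_force: [0.3, 0.7, -0.9]
grip_width: 0.0128
finger_force: 58.8
```

In the tool's units: -103 mm / 800 = -0.1288, -95 mm / 800 = -0.1188.

>>> send_rows(deltas="1 -0.005 -0.05 0 0 0 0;1 -0.01 -0.0938 0 0 0 0;1 -0.015 -0.1188 0 0 0 0;1 -0.015 -0.1288 0 0 0 0;1 -0.015 -0.1288 0 0 0 0;1 -0.015 -0.1288 0 0 0 0;1 -0.015 -0.1288 0 0 0 0")

```text
t: 6.5
tool_pos: [0.4671, -0.0668, 0.4195]
tool_rot: [0.732, 0.681, 0.0, -0.0]
ft_force: [-0.4, -0.4, -0.4]
grip_width: 0.0128
finger_force: 58.8
```

```bash
python3 - <<'E'
from h import *
o=bot.observe();print(o["t"],o["tool_pos"],o["tool_rot"],o["qpos"],o["grip_width"],o["ft_force"])
s=bot.capture("side")[:,:,::-1].copy();t=bot.capture("top")[:,:,::-1].copy();w=bot.capture("wrist")[:,:,::-1].copy()
for n,i in(("s1",s),("t1",t),("w3",w)):cv2.imwrite(f"pics/{n}.png",i)
p=[.467,-.068]
print(proj(cam("side"),[[*p,.24]]),proj(cam("top"),[[*p,.24]]),proj(cam("wrist",o),[[*p,.16],[*o["tool_pos"][:2],.24]]))
E
```

```text
6.5 [ 0.46711236 -0.0667684   0.41953412] [ 7.32334772e-01  6.80944689e-01  1.30799199e-04 -3.07665887e-04] [ 0.42128847  0.21138098 -0.46191715  1.88001401  0.10582016  1.07435383
 -0.15496955] 0.01284799089160449 [-0.41192965 -0.41880683 -0.43516662]
[[313.47775867  97.13902489]] [[474.2942983 196.818684 ]] [[325.22368151 210.87208003]
 [326.11544418 253.07700298]]
```

```bash
python3 - <<'E'
from h import *
s=cv2.imread("pics/s1.png");t=cv2.imread("pics/t1.png");w=cv2.imread("pics/w3.png")
cv2.imwrite("pics/m2.png",np.hstack([crop(s,265,60,100,150,4),crop(w,255,130,133,200,3)]))
E
```

```text
(no output)
```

View pics/m2.png

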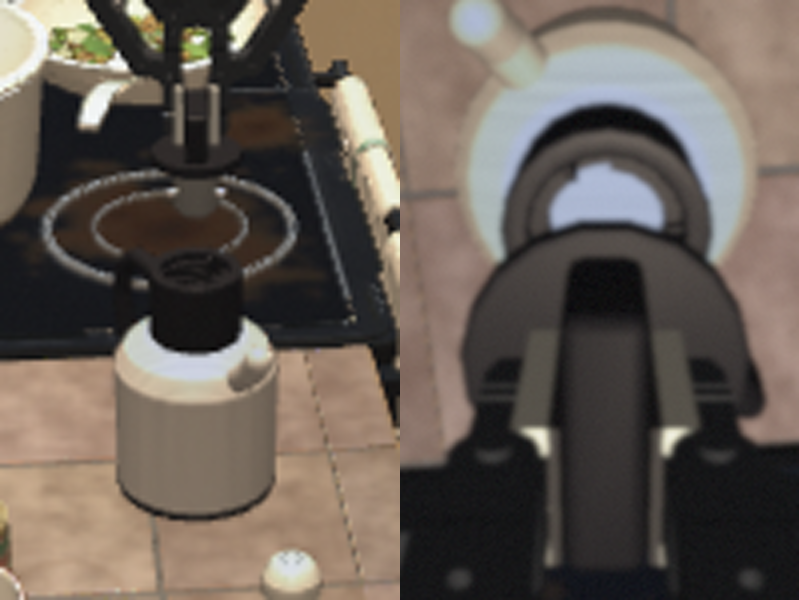

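```bash
cat >> h.py <<'E'
from scipy.optimize import least_squares
def circ(c,r,hs=(0,)):
    a=np.linspace(0,2*np.pi,181);return np.vstack([np.c_[c[0]+r*np.cos(a),c[1]+r*np.sin(a),np.full_like(a,c[2]+h)] for h in hs])
def ext(C,c,r,hs): p=proj(C,circ(c,r,hs));return p[:,0].min(),p[:,0].max(),p[:,1].min(),p[:,1].max()
def fit(C,x0,r,hs,meas,fz=None):
    # meas: (umin,umax,vmin,vmax) with None for unseen
    def f(x):
        c=[*x[:2],x[2] if fz is None else fz];e=ext(C,c,r,hs);return [e[i]-m for i,m in enumerate(meas) if m is not None]
    s=least_squares(f,x0 if fz is None else x0[:2],x_scale=.01,diff_step=1e-3);return s.x,s.fun
E
python3 - <<'E'
from h import *
o=dict(tool_pos=[ 0.46711236,-0.0667684,0.41953412],tool_rot=[7.32334772e-01,6.80944689e-01,1.30799199e-04,-3.07665887e-04])
C=cam("wrist",o);S=cam("side")
R=(289-.3,359-.3,173.2-.3,None);F=(276-.3,371-.3,204.3-.3,None)
for fz in(None,.16):print("rim w",fit(C,[.467,-.068,.16],.03,(0,),R,fz))
for fz in(None,.24):print("fl w",fit(C,[.467,-.068,.24],.028,(0,-.008),F,fz))
g=lambda x,y:(265+(x+.5)/4-.5,60+(y+.5)/4-.5)
# side: rim x150..243, top y~250 ; flange x152..243 y 133..171
l,t=g(152,250);r,_=g(243,0);print("rim s",fit(S,[.467,-.068,.16],.03,(0,),(l,r,t,None),.16))
l,_=g(152,0);r,b=g(243,172);print("fl s",fit(S,[.467,-.068,.24],.028,(0,-.008),(l,r,None,b),.24))
E
```

```text
rim w (array([ 0.46577489, -0.06733109,  0.15239497]), array([-1.62003744e-11,  1.66551217e-11,  2.78816970e-11]))
rim w (array([ 0.46586416, -0.06597024]), array([-1.12949119,  1.12837854,  0.07902222]))
fl w (array([ 0.4652068 , -0.07016574,  0.23326731]), array([-4.53894700e-10,  4.51507276e-10,  8.16157808e-10]))
fl w (array([ 0.46534733, -0.06825839]), array([-2.05462089,  2.05187393,  0.2083519 ]))
rim s (array([ 0.46612911, -0.06246602]), array([-0.47738675,  0.47721033, -0.04217036]))
fl s (array([ 0.46459709, -0.08195752]), array([ 0.00866249, -0.0086594 ,  0.00076165]))
```

```bash
python3 - <<'E'
from h import *
s=cv2.imread("pics/s1.png");t=cv2.imread("pics/t1.png")
f=lambda i:np.clip(i.astype(float)*1.8,0,255).astype(np.uint8)
cv2.imwrite("pics/m3.png",np.hstack([f(crop(s,290,75,50,75,8)),crop(t,430,160,66,100,6)]))
E
```

```text
(no output)
```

View pics/m3.png

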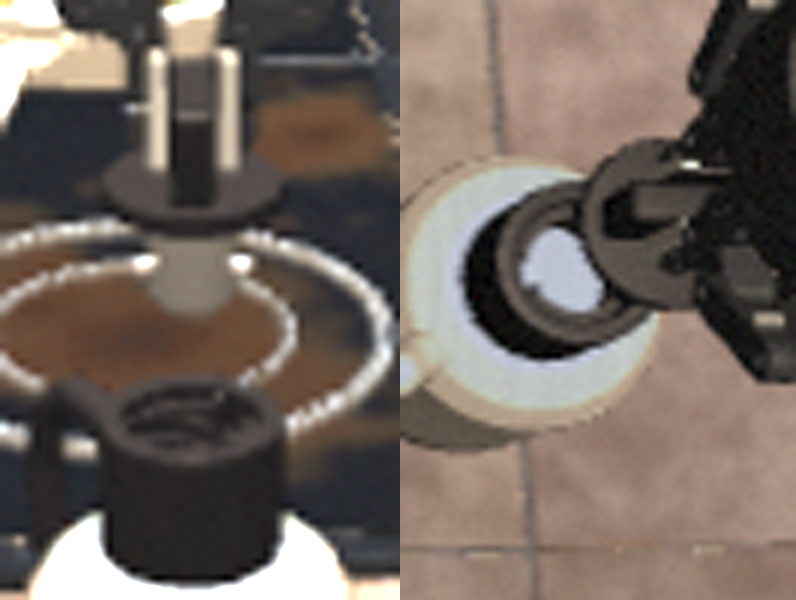

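```bash
python3 - <<'E'
from h import *
S=cam("side");T=cam("top")
g=lambda x,y:(290+(x+.5)/8-.5,75+(y+.5)/8-.5)
h=lambda x,y:(430+(x-400+.5)/6-.5,160+(y+.5)/6-.5)
def joint(r,hs,s,t,x0):
    l,a=g(s[0],s[2] or 0);rr,b=g(s[1],s[3] or 0);ms=[l,rr,a if s[2] else None,b if s[3] else None]
    tl,tt=h(t[0],t[1]);_,tb=h(0,t[2]);mt=[tl,None,tt,tb]
    def f(x):
        return [e-m for C,M in((S,ms),(T,mt)) for e,m in zip(ext(C,x,r,hs),M) if m is not None]
    q=least_squares(f,x0,x_scale=.01,diff_step=1e-3);return np.round(q.x,4),np.round(q.fun,2)
print("rim",joint(.03,(0,),(102,285,378,None),(497,182,345),[.467,-.068,.16]))
print("flange",joint(.028,(0,-.008),(103,285,150,238),(582,137,310),[.467,-.068,.24]))
E
```

```text
rim (array([ 0.4673, -0.0683,  0.1583]), array([-0.74, -0.02, -0.13, -0.08,  0.03,  0.61]))
flange (array([ 0.4671, -0.0719,  0.2385]), array([-0.58, -0.46, -0.97,  0.72, -0.1 ,  0.22,  0.61]))
```

In the tool's units: 3 mm / 800 = 0.0038, -1.05 rad / 3.1416 = -0.3342.

>>> send_rows(deltas="1 0 0.0038 0 0 0 -0.0414;1 0 0.0038 0 0 0 -0.0828;1 0 0.0038 0 0 0 -0.1273;1 0 0.0038 0 0 0 -0.1687;1 0 0.0038 0 0 0 -0.2101;1 0 0.0038 0 0 0 -0.2515;1 0 0.0038 0 0 0 -0.2928;1 0 0.0038 0 0 0 -0.3342")

```text
t: 7.45
tool_pos: [0.467, -0.0647, 0.4198]
tool_rot: [0.976, 0.219, 0.0, -0.0]
ft_force: [-0.2, 1.4, -0.2]
grip_width: 0.0129
finger_force: 58.8
```

In the tool's units: -0.52 rad / 3.1416 = -0.1655.

>>> send_rows(deltas="1 0 0 0 0 0 -0.0414;1 0 0 0 0 0 -0.0828;1 0 0 0 0 0 -0.1241;1 0 0 0 0 0 -0.1655;1 0 0 0 0 0 -0.1655;1 0 0 0 0 0 -0.1655;1 0 0 0 0 0 -0.1655")

```text
t: 8.15
tool_pos: [0.4669, -0.0651, 0.4197]
tool_rot: [0.999, -0.035, -0.0, 0.0]
ft_force: [-0.6, -0.1, -0.9]
grip_width: 0.0128
finger_force: 58.8
```

```bash
python3 - <<'E'
from h import *
o=bot.observe();print(o["t"],o["tool_pos"],o["tool_rot"],o["qpos"],o["ft_force"])
s=bot.capture("side")[:,:,::-1].copy();t=bot.capture("top")[:,:,::-1].copy()
for n,i in(("s2",s),("t2",t)):cv2.imwrite(f"pics/{n}.png",i)
f=lambda i:np.clip(i.astype(float)*1.8,0,255).astype(np.uint8)
cv2.imwrite("pics/m4.png",np.hstack([f(crop(s,290,75,50,75,8)),crop(t,430,160,66,100,6)]))
E
```

```text
8.15 [ 0.46693308 -0.06507988  0.41970025] [ 9.99371624e-01 -3.54450879e-02 -4.96791074e-05  1.58355418e-05] [ 0.23610589  0.18794667 -0.24611011  1.89416662  0.05207154  1.06569127
 -1.67275955] [-0.5884558  -0.14778069 -0.92551734]
```

View pics/m4.png

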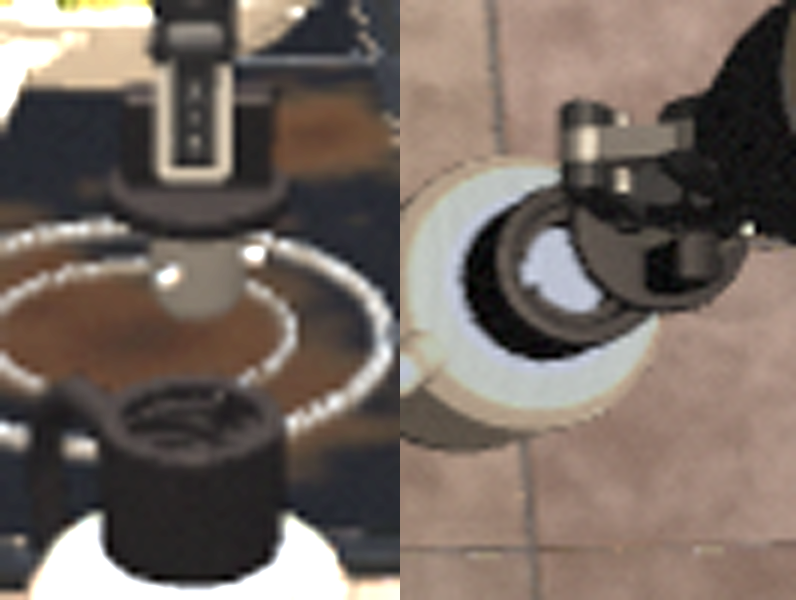

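```bash
python3 - <<'E'
from h import *
S=cam("side");T=cam("top")
g=lambda x,y:(290+(x+.5)/8-.5,75+(y+.5)/8-.5)
h=lambda x,y:(430+(x-400+.5)/6-.5,160+(y+.5)/6-.5)
def J(r,hs,ms,mt,z):
    def f(x): return [e-m for C,M in((S,ms),(T,mt)) for e,m in zip(ext(C,[*x,z],r,hs),M) if m is not None]
    q=least_squares(f,[.467,-.068],x_scale=.01,diff_step=1e-3);return np.round(q.x,4),np.round(q.fun,2)
for dz in(0,-.0017):
  print("rim",J(.03,(0,),[g(102,0)[0],g(285,0)[0],g(0,378)[1],None],[h(497,0)[0],None,h(0,182)[1],h(0,345)[1]],.16+dz))
  print("f1",J(.028,(0,-.008),[g(103,0)[0],g(285,0)[0],None,g(0,238)[1]],[h(582,0)[0],None,h(0,137)[1],h(0,310)[1]],.2400+dz))
  print("f2",J(.028,(0,-.008),[g(108,0)[0],g(290,0)[0],None,g(0,240)[1]],[h(570,0)[0],None,None,h(0,310)[1]],.2402+dz))
E
```

```text
rim (array([ 0.4671, -0.0674]), array([-0.68,  0.07, -0.59, -0.24, -0.06,  0.57]))
f1 (array([ 0.467 , -0.0716]), array([-0.52, -0.37,  0.18,  0.03,  0.12,  0.58]))
f2 (array([ 0.4662, -0.0678]), array([-0.73, -0.53,  0.52,  0.13,  1.01]))
rim (array([ 0.4673, -0.0682]), array([-0.74, -0.02, -0.15, -0.08,  0.03,  0.61]))
f1 (array([ 0.4671, -0.0725]), array([-0.59, -0.48,  0.68,  0.19,  0.23,  0.62]))
f2 (array([ 0.4663, -0.0687]), array([-0.77, -0.6 ,  1.02,  0.29,  1.09]))
```

Turning the stopper in the air shows its axis is about 1.5 mm along −tool x from the TCP, and the mouth is at about (0.4667, −0.0646). Lowering until the foot is in the mouth.

>>> send_rows(deltas="1 0.0016 0.0005 -0.0125 0 0 0;1 0.0016 0.0005 -0.025 0 0 0;1 0.0016 0.0005 -0.035 0 0 0;1 0.0016 0.0005 -0.0438 0 0 0;1 0.0016 0.0005 -0.0513 0 0 0;1 0.0016 0.0005 -0.0563 0 0 0;1 0.0016 0.0005 -0.06 0 0 0;1 0.0016 0.0005 -0.06 0 0 0")

```text
t: 9.05
tool_pos: [0.4683, -0.0649, 0.3715]
tool_rot: [0.999, -0.037, -0.0, 0.0]
ft_force: [0.3, -0.7, -1.4]
grip_width: 0.0128
finger_force: 58.8
```

In the tool's units: -7 mm / 800 = -0.0088, -6 mm / 800 = -0.0075.

>>> send_rows(deltas="1 0 0 -0.0013 0 0 0;1 0 0 -0.0025 0 0 0;1 0 0 -0.0038 0 0 0;1 0 0 -0.005 0 0 0;1 0 0 -0.0063 0 0 0;1 0 0 -0.0075 0 0 0;1 0 0 -0.0088 0 0 0;1 0 0 -0.0088 0 0 0")

```text
t: 9.85
tool_pos: [0.4683, -0.0649, 0.3646]
tool_rot: [0.999, -0.037, 0.0, 0.0]
ft_force: [0.9, -2.4, -2.6]
grip_width: 0.013
finger_force: 58.8
```

In the tool's units: -2 mm / 800 = -0.0025, -1.4 mm / 800 = -0.0018.

>>> send_rows(deltas="1 0 -0.0006 0 0 0 0;1 0 -0.0006 -0.0009 0 0 0;1 0 -0.0006 -0.0018 0 0 0;1 0 -0.0006 -0.0025 0 0 0;1 0 -0.0006 -0.0025 0 0 0")

```text
t: 10.35
tool_pos: [0.4682, -0.0653, 0.3626]
tool_rot: [0.999, -0.037, -0.0, -0.0]
ft_force: [-0.5, -0.2, -0.8]
grip_width: 0.0131
finger_force: 58.7
```

>>> send_rows(deltas="1 0 0 -0.0008 0 0 0;1 0 0 -0.0015 0 0 0;1 0 0 -0.0015 0 0 0")

```text
t: 10.65
tool_pos: [0.4682, -0.0654, 0.3614]
tool_rot: [0.999, -0.037, -0.0, 0.0]
ft_force: [-0.1, 0.5, -1.4]
grip_width: 0.013
finger_force: 58.7
```

In the tool's units: -1 mm / 800 = -0.0013, -0.5 mm / 800 = -0.0006.

>>> send_rows(deltas="1 0 0 -0.0006 0 0 0;1 0 0 -0.0013 0 0 0;1 0 0 -0.0013 0 0 0")

```text
t: 10.95
tool_pos: [0.4683, -0.0654, 0.3607]
tool_rot: [0.999, -0.037, 0.0, 0.0]
ft_force: [-1.1, -0.5, 2.0]
grip_width: 0.0127
finger_force: 59.4
```

In the tool's units: -1 mm / 800 = -0.0013, -0.5 mm / 800 = -0.0006.

>>> send_rows(deltas="1 0 0 -0.0006 0 0 0;1 0 0 -0.0013 0 0 0;1 0 0 -0.0013 0 0 0")

```text
t: 11.25
tool_pos: [0.4683, -0.0654, 0.3604]
tool_rot: [0.999, -0.037, 0.0, 0.0]
ft_force: [-4.0, 0.0, 10.6]
grip_width: 0.0129
finger_force: 60.8
```

In the tool's units: -0.4 mm / 800 = -0.0005, 0.05 mm / 800 = 0.0001, 0.035 rad / 3.1416 = 0.0111.

>>> send_rows(deltas="1 -0.0005 0 0.0005 0 0 0;1 -0.0005 0.0001 0.0005 0 0 0.0111;1 -0.0005 0.0001 0.0005 0 0 0.0223;1 -0.0005 0.0003 0.0005 0 0 0.0382;1 -0.0005 0.0003 0.0005 0 0 0.0541;1 -0.0005 0.0004 0.0005 0 0 0.0668;1 -0.0005 0.0005 0.0005 0 0 0.0796;1 -0.0005 0.0005 0.0005 0 0 0.0796")

```text
t: 12.05
tool_pos: [0.4685, -0.0651, 0.3606]
tool_rot: [0.996, 0.088, 0.001, 0.0]
ft_force: [0.5, -0.1, 6.0]
grip_width: 0.0131
finger_force: 59.8
```

```bash
cat > o.py <<'E'
from h import *
o=bot.observe();q=o["tool_rot"];print(o["t"],np.round(o["tool_pos"],4),"yaw",round(float(np.degrees(2*np.arctan2(q[1],q[0]))),1),np.round(o["ft_force"],1),np.round(o["moment"],2),"q7",round(float(o["qpos"][6]),2))
E
python3 o.py
```

```text
12.05 [ 0.4685 -0.0651  0.3606] yaw 10.1 [ 0.5 -0.1  6. ] [-0.09 -0.31  0.03] q7 -1.46
```

In the tool's units: 0.36 mm / 800 = 0.0005, 0.25 mm / 800 = 0.0003, 0.25 rad / 3.1416 = 0.0796.

>>> send_rows(deltas="1 0 0.0001 0 0 0 0.0127;1 0 0.0002 0 0 0 0.0255;1 -0.0001 0.0002 0 0 0 0.0382;1 -0.0001 0.0003 0 0 0 0.0509;1 -0.0001 0.0004 0 0 0 0.0668;1 -0.0001 0.0005 0 0 0 0.0796;1 -0.0001 0.0005 0 0 0 0.0796")

```text
t: 12.75
tool_pos: [0.4682, -0.0645, 0.3604]
tool_rot: [0.977, 0.211, 0.001, 0.0]
ft_force: [1.1, 0.2, 5.6]
grip_width: 0.013
finger_force: 59.6
```

```bash
python3 o.py
```

```text
12.75 [ 0.4682 -0.0645  0.3604] yaw 24.4 [1.1 0.2 5.6] [ 0.05 -0.22  0.05] q7 -1.23
```

In the tool's units: 0.32 mm / 800 = 0.0004, 0.05 mm / 800 = 0.0001, 0.25 rad / 3.1416 = 0.0796.

>>> send_rows(deltas="1 0 0.0001 0 0 0 0.0127;1 -0.0001 0.0001 0 0 0 0.0255;1 -0.0001 0.0002 0 0 0 0.0382;1 -0.0002 0.0003 0 0 0 0.0509;1 -0.0002 0.0003 0 0 0 0.0668;1 -0.0003 0.0004 0 0 0 0.0796;1 -0.0003 0.0004 0 0 0 0.0796")

```text
t: 13.45
tool_pos: [0.4674, -0.0646, 0.3596]
tool_rot: [0.944, 0.331, -0.0, 0.0]
ft_force: [1.7, -1.5, -1.4]
grip_width: 0.0128
finger_force: 58.8
```

```bash
python3 o.py
```

```text
13.45 [ 0.4674 -0.0646  0.3596] yaw 38.6 [ 1.7 -1.5 -1.4] [-0.39 -0.23  0.02] q7 -1.0
```

In the tool's units: -2.8 mm / 800 = -0.0035, -2.1 mm / 800 = -0.0026, 0.05 rad / 3.1416 = 0.0159.

>>> send_rows(deltas="1 0 0 -0.0009 0 0 0.0095;1 0 0 -0.0018 0 0 0.0159;1 0 0 -0.0026 0 0 0.0159;1 0 0 -0.0035 0 0 0.0159;1 0 0 -0.0035 0 0 0.0159")

```text
t: 13.95
tool_pos: [0.4675, -0.0644, 0.357]
tool_rot: [0.935, 0.355, -0.0, 0.0]
ft_force: [0.7, -1.5, -0.9]
grip_width: 0.0127
finger_force: 58.9
```

```bash
python3 o.py
```

```text
13.95 [ 0.4675 -0.0644  0.357 ] yaw 41.5 [ 0.7 -1.5 -0.9] [-0.69 -0.22  0.  ] q7 -0.95
```

>>> send_rows(deltas="1 0 -0.0005 -0.0009 0 0 0;1 0 -0.0005 -0.0018 0 0 0;1 0 -0.0005 -0.0026 0 0 0;1 0 -0.0005 -0.0035 0 0 0;1 0 -0.0005 -0.0035 0 0 0")

```text
t: 14.45
tool_pos: [0.4675, -0.0646, 0.3542]
tool_rot: [0.935, 0.355, -0.0, -0.0]
ft_force: [0.6, -1.7, -1.7]
grip_width: 0.0129
finger_force: 58.9
```

```bash
python3 o.py
```

```text
14.45 [ 0.4675 -0.0646  0.3542] yaw 41.6 [ 0.6 -1.7 -1.7] [-0.38 -0.17 -0.  ] q7 -0.96
```

In the tool's units: -1.8 mm / 800 = -0.0023, -1.2 mm / 800 = -0.0015.

>>> send_rows(deltas="1 0 -0.0004 -0.0008 0 0 0;1 0 -0.0004 -0.0015 0 0 0;1 0 -0.0004 -0.0023 0 0 0;1 0 -0.0004 -0.0023 0 0 0")

```text
t: 14.85
tool_pos: [0.4675, -0.0648, 0.3524]
tool_rot: [0.935, 0.355, -0.0, -0.0]
ft_force: [-0.5, -0.3, -2.0]
grip_width: 0.0127
finger_force: 58.9
```

```bash
python3 o.py
```

```text
14.85 [ 0.4675 -0.0648  0.3524] yaw 41.6 [-0.5 -0.3 -2. ] [-0.   -0.05  0.04] q7 -0.96
```

In the tool's units: -0.8 mm / 800 = -0.001, -0.4 mm / 800 = -0.0005.

>>> send_rows(deltas="1 0 0 -0.0005 0 0 0;1 0 0 -0.001 0 0 0;1 0 0 -0.001 0 0 0")

```text
t: 15.15
tool_pos: [0.4675, -0.0648, 0.3521]
tool_rot: [0.935, 0.355, 0.0, 0.0]
ft_force: [-2.1, 0.5, 5.4]
grip_width: 0.013
finger_force: 60.0
```

```bash
python3 o.py
```

```text
15.15 [ 0.4675 -0.0648  0.3521] yaw 41.6 [-2.1  0.5  5.4] [ 0.15  0.59 -0.01] q7 -0.96
```

In the tool's units: -0.3 mm / 800 = -0.0004, -0.15 mm / 800 = -0.0002, -0.15 rad / 3.1416 = -0.0477.

>>> send_rows(deltas="1 0 -0.0001 0 0 0 -0.0159;1 0.0001 -0.0001 0 0 0 -0.0318;1 0.0001 -0.0002 0 0 0 -0.0477;1 0.0002 -0.0003 0 0 0 -0.0637;1 0.0003 -0.0004 0 0 0 -0.0796;1 0.0003 -0.0004 0 0 0 -0.0796")

```text
t: 15.75
tool_pos: [0.468, -0.0653, 0.3522]
tool_rot: [0.972, 0.235, 0.0, 0.0]
ft_force: [-0.6, -0.0, 4.5]
grip_width: 0.013
finger_force: 59.6
```

```bash
python3 o.py
```

```text
15.75 [ 0.468  -0.0653  0.3522] yaw 27.2 [-0.6 -0.   4.5] [-0.04  0.09 -0.04] q7 -1.19
```

In the tool's units: -0.35 mm / 800 = -0.0004, -0.25 mm / 800 = -0.0003, -0.25 rad / 3.1416 = -0.0796.

>>> send_rows(deltas="1 0 -0.0001 0 0 0 -0.0159;1 0.0001 -0.0001 0 0 0 -0.0318;1 0.0001 -0.0003 0 0 0 -0.0477;1 0.0001 -0.0003 0 0 0 -0.0637;1 0.0001 -0.0004 0 0 0 -0.0796;1 0.0001 -0.0004 0 0 0 -0.0796")

```text
t: 16.35
tool_pos: [0.4679, -0.0655, 0.3518]
tool_rot: [0.994, 0.113, 0.0, 0.0]
ft_force: [1.0, -0.0, 2.2]
grip_width: 0.0125
finger_force: 59.3
```

```bash
python3 o.py
```

```text
16.35 [ 0.4679 -0.0655  0.3518] yaw 13.0 [ 1.  -0.   2.2] [ 0.12  0.08 -0.02] q7 -1.42
```

In the tool's units: -1.6 mm / 800 = -0.002, -1.4 mm / 800 = -0.0018, -0.25 rad / 3.1416 = -0.0796.

>>> send_rows(deltas="1 0 -0.0001 -0.0006 0 0 -0.0159;1 0 -0.0002 -0.001 0 0 -0.0318;1 0 -0.0003 -0.0014 0 0 -0.0477;1 0 -0.0004 -0.0018 0 0 -0.0637;1 0 -0.0005 -0.002 0 0 -0.0796;1 0 -0.0005 -0.002 0 0 -0.0796")

```text
t: 16.95
tool_pos: [0.468, -0.0659, 0.3503]
tool_rot: [1.0, -0.011, 0.0, 0.0]
ft_force: [-0.5, 0.4, 3.8]
grip_width: 0.013
finger_force: 59.5
```

```bash
python3 o.py
```

```text
16.95 [ 0.468  -0.0659  0.3503] yaw -1.3 [-0.5  0.4  3.8] [0.13 0.18 0.02] q7 -1.65
```

In the tool's units: -1.5 mm / 800 = -0.0019, -0.37 mm / 800 = -0.0005, -0.25 rad / 3.1416 = -0.0796.

>>> send_rows(deltas="1 0 -0.0001 -0.0004 0 0 -0.0159;1 0 -0.0002 -0.0008 0 0 -0.0318;1 0 -0.0003 -0.0011 0 0 -0.0477;1 -0.0001 -0.0004 -0.0015 0 0 -0.0637;1 -0.0001 -0.0005 -0.0019 0 0 -0.0796;1 -0.0001 -0.0005 -0.0019 0 0 -0.0796")

```text
t: 17.55
tool_pos: [0.4679, -0.0663, 0.3489]
tool_rot: [0.991, -0.136, 0.0, -0.0]
ft_force: [-0.6, -1.1, 4.7]
grip_width: 0.0129
finger_force: 59.6
```

```bash
python3 o.py
```

```text
17.55 [ 0.4679 -0.0663  0.3489] yaw -15.6 [-0.6 -1.1  4.7] [0.07 0.09 0.01] q7 -1.89
```

In the tool's units: -1.2 mm / 800 = -0.0015, -0.12 mm / 800 = -0.0002, -0.22 rad / 3.1416 = -0.07.

>>> send_rows(deltas="1 0 -0.0001 -0.0004 0 0 -0.0159;1 -0.0001 -0.0002 -0.0008 0 0 -0.0318;1 -0.0001 -0.0003 -0.0011 0 0 -0.0477;1 -0.0002 -0.0004 -0.0015 0 0 -0.07;1 -0.0002 -0.0004 -0.0015 0 0 -0.07")

```text
t: 18.05
tool_pos: [0.4679, -0.0666, 0.3476]
tool_rot: [0.97, -0.244, 0.0, -0.0]
ft_force: [0.3, 0.2, 3.1]
grip_width: 0.0128
finger_force: 59.5
```

```bash
python3 o.py
```

```text
18.05 [ 0.4679 -0.0666  0.3476] yaw -28.2 [0.3 0.2 3.1] [ 0.09 -0.08 -0.03] q7 -2.09
```

In the tool's units: -0.6 mm / 800 = -0.0008, -0.08 mm / 800 = -0.0001, -0.08 rad / 3.1416 = -0.0255.

>>> send_rows(deltas="1 0 -0.0001 -0.0004 0 0 -0.0127;1 -0.0001 -0.0001 -0.0006 0 0 -0.0255;1 -0.0001 -0.0002 -0.0008 0 0 -0.035;1 -0.0001 -0.0002 -0.0008 0 0 -0.035")

```text
t: 18.45
tool_pos: [0.4679, -0.0667, 0.3474]
tool_rot: [0.955, -0.296, 0.001, -0.0]
ft_force: [-1.9, 0.8, 8.7]
grip_width: 0.0127
finger_force: 60.2
```

```bash
python3 o.py
```

```text
18.45 [ 0.4679 -0.0667  0.3474] yaw -34.5 [-1.9  0.8  8.7] [ 0.22  0.26 -0.07] q7 -2.19
```

The stopper has stopped descending and the push force has risen, so the flange is on the rim. I'll add 3 deg within the slack, ease the push and release.

In the tool's units: 0.7 mm / 800 = 0.0009, 0.5 mm / 800 = 0.0006, -0.06 rad / 3.1416 = -0.0191.

>>> send_rows(deltas="1 0 0 0.0003 0 0 -0.0095;1 0 -0.0001 0.0004 0 0 -0.0191;1 0 -0.0001 0.0006 0 0 -0.0191;1 0 -0.0001 0.0009 0 0 -0.0191")

```text
t: 18.85
tool_pos: [0.4677, -0.0669, 0.3474]
tool_rot: [0.946, -0.325, 0.0, -0.0]
ft_force: [0.5, 0.4, 0.2]
grip_width: 0.013
finger_force: 59.1
```

```bash
python3 o.py
```

```text
18.85 [ 0.4677 -0.0669  0.3474] yaw -38.0 [0.5 0.4 0.2] [ 0.11 -0.26  0.01] q7 -2.25
```

>>> send_rows(deltas="0.6 0 0 0 0 0 0;0.3 0 0 0 0 0 0;0 0 0 0 0 0 0;0 0 0 0 0 0 0;0 0 0 0 0 0 0")

```text
t: 19.35
tool_pos: [0.4675, -0.0669, 0.3474]
tool_rot: [0.945, -0.326, -0.0, 0.0]
ft_force: [-1.0, -0.1, 0.2]
grip_width: 0.0424
finger_force: 0.0
```

In the tool's units: 120 mm / 800 = 0.15, 110 mm / 800 = 0.1375.

>>> send_rows(deltas="0 0 0 0.0125 0 0 0;0 0 0 0.0313 0 0 0;0 0 0 0.0563 0 0 0;0 0 0 0.0813 0 0 0;0 0 0 0.1125 0 0 0;0 0 0 0.1375 0 0 0;0 0 0 0.15 0 0 0;0 0 0 0.15 0 0 0")

```text
t: 20.15
tool_pos: [0.4677, -0.0668, 0.469]
tool_rot: [0.945, -0.326, 0.001, -0.0]
ft_force: [-0.6, -0.8, -0.5]
grip_width: 0.0426
finger_force: 0.0
```

```bash
python3 - <<'E'
from h import *
s=bot.capture("side")[:,:,::-1].copy();t=bot.capture("top")[:,:,::-1].copy()
cv2.imwrite("pics/m5.png",np.hstack([crop(s,280,70,70,100,6),crop(t,430,160,60,100,6)]))
E
```

```text
(no output)
```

View pics/m5.png

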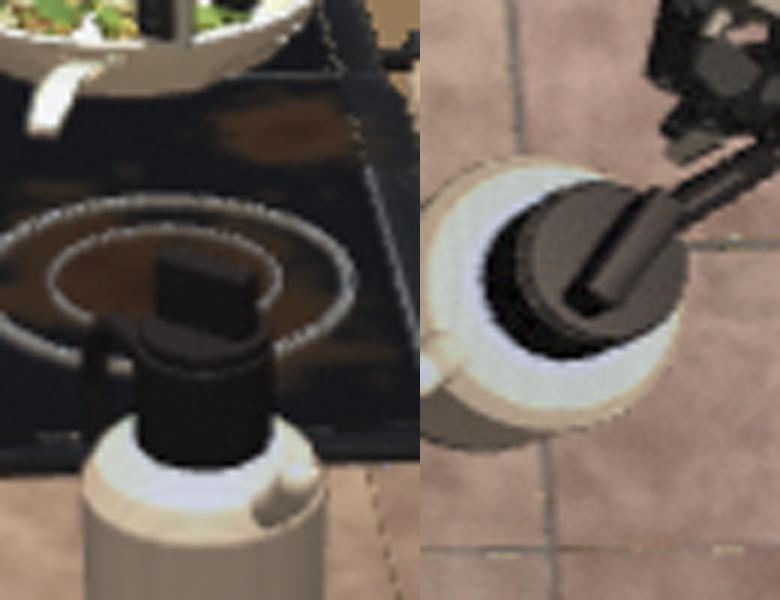

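The stopper sits flush and centred on the neck: flange at side crop (205,340) and top crop (605,260), with no gap showing. The gripper is clear, so I'm handing in.

```bash
python3 -c "
from rig import bot
print(bot.finish_job())"
```

```text
the job is handed in; nothing more can be done
None
```

The jug is closed: the stopper is screwed in with its flange on the rim and released, no bystander was touched as far as I could tell, and the job is handed in at about 20 s (no verdict was returned).

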